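Set the etching timer without letting it spin

ROBOT

A 7-joint arm with a two-finger parallel gripper is mounted at the origin on the work surface. World frame = base frame: x ahead of the robot, y to its left, z up, the work surface at z = 0. Lengths are in m, angles in rad, forces in N, time in s.
With the tool pointing down it reaches from about 0.425 to 0.95 m from the base axis. Payload 4.7 kg.
Tool frame: the origin (TCP) lies on the centre line of the jaws, within the pads' length; the fingertips stand 19 mm ahead of it and the grasp point (between the pads) is the TCP; z points along the fingers, y is the direction in which the jaws open and shut (so a half turn about z gives the same grasp; the last joint's range is limited). The gripper opens to 87 mm and grips with 3 to 60 N. Pads are 19 mm wide; open, the fingers measure 117 mm over their backs; the gripper's body (75 mm by 190 mm) begins 51 mm behind the grasp point.
Start: joints at [1.174, 0.469, -0.049, 1.532, 0.024, 1.141, -0.082], TCP at [0.243, -0.63, 0.242] pointing down, gripper open.
Joint ranges: [-2.59, 2.59], [-0.33, 1.99], [-1.39, 1.29], [0.1, 2.45], [-1.04, 4.18], [0.21, 1.99], [-2.66, 2.66]. Speed limits (rad/s): [2.57, 2.57, 3.14, 3.14, 3.14, 3.14, 3.14].

INTERFACE

Orientations are given as a unit quaternion [w, x, y, z].
In Python, from cell import robot gives the robot as it stands. The module is installed in compiled form; this text tells all that it offers.
- The arm moves only by the tool jog_arm, never from a script. Its argument "steps" is a list of rows, each an object of numbers: "claw": the finger opening in mm, from 0 to 87; "tx", "ty", "tz": the shift along the tool's x, y, z in units of 50 mm (1.0 is 50 mm); "wx", "wy", "wz": the turn, a rotation vector about the tool's x, y, z in units of 6 degrees (1.0 is 6 degrees). A call has 1 to 5 rows; each row shifts and turns the commanded pose from where the row before left it, along the tool's axes as they then stand; what a row does not reach is not made up. A row lasts 1/8 s, in which the tool goes at most 62.5 mm and 10.7 degrees, less where a joint would pass 70% of its speed; a pose out of reach is approached as far as the arm can. A call is refused whole if a number of a shift passes 1 or a number of a turn 1, either way. A call with a gripper value outside its range is refused whole. The fingers move at their own pace and stop on an object; the grip force is fixed at half the most. Time passes only in rows, so rows that do not move let the fingers close. It gives the time, the measured TCP pose, the force and the opening at its end, in the units of the state.
- robot.get_state(): the state, without advancing time (a new reading comes with each control period).
- robot.capture(name): name is "scene" or "top"; returns a dict with "frame" (480x640x3 uint8, red, green, blue), "range_z" (480x640 float32, m along the optical axis (not along the pixel's ray), 0 where there is no reading), "K" (3x3 intrinsics, pixels), "T" (4x4, takes a point from camera to world coordinates). Camera axes: x right, y down, z forward; pixel columns grow to the right and rows downward; lengths in m; the calibration is good to about 2 mm. A picture is of the moment at which its call begins.
- robot.finish_job(): hands the job in, once; it reports no verdict.
The state is a dict: "time_s": time; "joints": joint angles; "qd": joint speeds; "tau": joint torques, N m; "eef_pos": TCP position; "tcp_rot": TCP orientation; "contact_force": force on the tool from outside, world axes, zero at the start; "torque": the same for the moment, N m; "opening": finger opening in m.
Only numpy, scipy, OpenCV 4.12 (cv2) and the standard library are available. Lean on these libraries where they do the work, as an engineer would, in place of code of your own. Each camera call takes 0.05 s, during which the arm holds its last target.

TASK

Set the loose mechanical timer on the steel plate for a 5 minute etch: a short time only runs true on a wound spring, so turn its dial clockwise until the pointer is past the 10 minute mark, then turn it back to 5 minutes, to within a minute. The dial is stiff and the timer light, so press down on the dial while you turn, hard enough that the case stays put (within about a centimetre) instead of spinning with it, but never push the timer onto the plate with more than 25 N. Leave it standing in its place, let go, and do not disturb the dish, the bottle or the specimens.

Things in the scene. Friction and masses are not known exactly. Their poses are not given: they have to be found in the camera images.
- timer: Loose mechanical timer, about 0.22 kg (varies), on four rubber feet at +-27 mm in x and y. Square blue-grey case 84 x 84 mm, top 40 mm above the plate, white round scale (81 mm) on it. Origin: centre of the underside, on the dial's axis; z up; x points to the red zero mark. Friction feet on plate about 0.6 (+-20 percent): turned without a push, the case spins with the dial.
- dial (a joint): Dial angle in rad: 0 with the pointer at the red zero mark, growing clockwise seen from above, 0.1047 per minute (5 min = 0.524, 10 min = 1.047); range 0 to 5.9. It starts between 0 and 4 minutes. Turning it either way takes 0.2 N m of friction (grip the bar with 20 N or more); it stays where it is left.
- dial_grip (a point): On the dial's upright axis, inside its grip bar, 60.5 mm above the plate. Black upright bar 48 mm long, 12 mm thick, 24 mm high (46.5 to 70.5 mm above the plate), centred on the axis. Site x runs along the bar to its pointer end (white line on its top; below it a pointed tip of the skirt reaches over the scale), z up.
- dial_skirt (a point): On the dial's axis at the top of its round black skirt, 46.5 mm above the plate. The skirt (54 mm diameter) turns with the grip bar; beside the bar it is flat and free, so fingertips can press down on it. It does not give: the push rises steeply with travel.
- timer_zero (a point): The red zero mark at the edge of the scale on the case, 40 mm from the dial's axis along the case's x, 41 mm above the plate. From it the minutes count clockwise seen from above, 6 degrees each, with 60 black marks, every fifth one longer: the first long mark after red is 5 minutes, the second 10.
- dish: Loose white porcelain etching dish on the plate, 84 mm across the rim, 30 mm high; origin at the centre of its underside. To be left alone.
- bottle: Loose closed white plastic bottle with red cap, 54 mm diameter, 115 mm high, on the bench; origin at the centre of its underside. To be left alone.
- specimen_a: Loose mounted specimen on the plate: red-brown resin disc 30 mm diameter, 18 mm high, bright metal in its top; origin at the centre of its underside. To be left alone.
- specimen_b: A second mounted specimen like specimen_a, on the bench. To be left alone.
- plate: Steel levelling plate, 200 x 340 mm (x, y) and 12 mm thick, standing level on four levelling screws at its corners and fixed to the bench; the timer, the dish and specimen_a stand on it. Origin: centre of its top surface. The screws set the height of its top, 14 to 26 mm above the bench, different each time. Brass screw heads stand 4 mm proud at the corners.
Not all that is in view belongs to the job. What is meant by the timer is not orange or turquoise, and is the larger of those in its own colour.

How it is judged:
On the way, in this order (a step that is already met when the one before it is completed fails the run):
1. the dial has been turned clockwise past the 10 minute mark (value of joint dial above 1.047 rad), for 0.1 s.
2. the dial has been turned back to 5 minutes, within a minute (value of joint dial between 0.419 and 0.628 rad), for 0.2 s.
At the end, for the whole second after the job is handed in: The dial reads 4 to 6 minutes (0.419 to 0.628 rad) after having been past 10; the timer stands upright and at rest, its middle and its zero mark each within 12 mm of the start; dish, bottle and specimens are within 12 mm of where they stood, the bottle upright (all of step 2 and distance of each of timer, timer_zero, dish, bottle, specimen_a, specimen_b from where it was at the start of the episode below 0.012 m and angle between timer's own z axis and vertical below 0.06 rad and linear speed of timer below 0.02 m/s and angle between bottle's own z axis and vertical below 0.1 rad); the robot touches nothing.
It fails at once if the timer's case slides, or spins so that its zero mark travels, more than 12 mm (distance of any of timer, timer_zero from where it was at the start of the episode above 0.012 m).
It fails at once if the timer is pressed onto the plate with more than 25 N (contact force between timer and plate above 25 N).
It fails at once if the dish, the bottle or a specimen is shoved more than 12 mm (distance of any of dish, bottle, specimen_a, specimen_b from where it was at the start of the episode above 0.012 m).
It also fails if it takes over 61 s, if anything falls off the work surface, if the arm or the gripper's body presses on something with over 40 N, if the wrist force passes 120 N, or if a joint passes its speed limit or range.

## Working session

There is one attempt and no reset: what is moved stays moved. The work goes in short steps, Python scripts to look and compute and a tool call to move; the robot and the scene stay as the last step left them, time stands still between calls to the robot, and variables do not carry over. Pictures are saved under pics/ and viewed, and the job is handed in when it is done.

Besides the shell and the picture viewer there is one more tool, called after ">>>" in YAML: its name, and indented under it one key for each argument. jog_arm: Moves the arm, as the interface text tells. Its arguments: {"type":"object","properties":{"steps":{"type":"array","items":{"type":"object","properties":{"claw":{"type":"number"},"tx":{"type":"number"},"ty":{"type":"number"},"tz":{"type":"number"},"wx":{"type":"number"},"wy":{"type":"number"},"wz":{"type":"number"}}}}},"required":["steps"]}

```bash
mkdir -p pics; cat > h.py <<'E'
import numpy as np, cv2
from cell import robot
def cap(n,tag):
    c=robot.capture(n); cv2.imwrite(f'pics/{tag}.png',c['frame'][:,:,::-1]); np.savez(f'pics/{tag}.npz',**c); return c
def px(c,u,v,z=None):
    K,T=c['K'],c['T']; r=np.array([(u-K[0,2])/K[0,0],(v-K[1,2])/K[1,1],1.])
    if z is None:
        d=c['range_z'][int(round(v)),int(round(u))]
    else:
        d=(z-T[2,3])/(T[:3,:3]@r)[2]
    return T[:3,:3]@(r*d)+T[:3,3]
E
python3 - <<'E'
from h import *
s=robot.get_state();print(s)
cap('scene','s0');cap('top','t0')
E
```

```text
{'time_s': 0.0, 'joints': array([ 1.17411582,  0.46943344, -0.0485965 ,  1.53368169,  0.02411781,
        1.14100823, -0.08228007]), 'qd': array([ 9.79724510e-04, -4.56504308e-04,  8.29325375e-04,  1.05968537e-04,
        9.57884931e-04,  8.38119005e-04, -2.14645287e-05]), 'tau': array([-3.14739646e-04, -5.07977557e+01, -8.05197959e-02, -2.36157131e+01,
       -6.12662639e-02,  3.79353133e-02,  1.67493672e-04]), 'eef_pos': array([ 0.24249818, -0.62933434,  0.24050999]), 'tcp_rot': array([-9.46857673e-04,  9.83133818e-01,  1.82885077e-01, -2.20451162e-04]), 'contact_force': array([-0.12254998,  0.10533395,  0.92098718]), 'torque': array([-0.051396  , -0.00965384, -0.03691881]), 'opening': 0.08714349699396792}
```

View pics/s0.png

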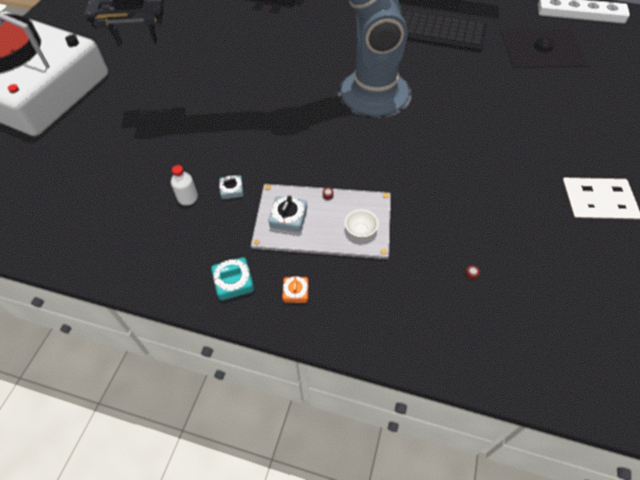

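View pics/t0.png

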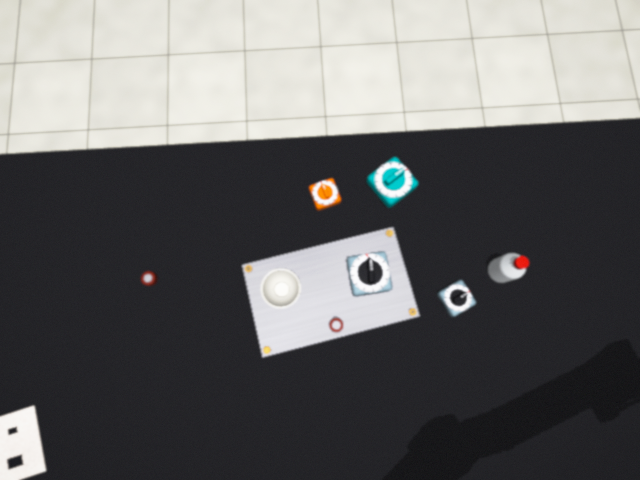

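The timer is on the plate at about (370,272) in the top view. The dish is at (281,288), specimen_a at (336,324) and the bottle at (508,267). The small blue-grey timer on the bench at (457,298) is a decoy. Next I'll enlarge the view.

```bash
python3 - <<'E'
from h import *
c=dict(np.load('pics/t0.npz'))
f=c['frame'][242:302,335:405]
cv2.imwrite('pics/t0z.png',cv2.resize(f[:,:,::-1],None,fx=10,fy=10,interpolation=cv2.INTER_CUBIC))
print(c['K'],c['T'])
for u,v in [(370,272),(372,262),(350,290),(320,280),(330,300),(412,300),(281,288),(336,324),(508,267),(457,298),(249,268),(390,232),(413,311),(266,349),(440,200)]: print(u,v,px(c,u,v).round(4))
c=dict(np.load('pics/s0.npz'))
f=c['frame'][185:240,255:320]
cv2.imwrite('pics/s0z.png',cv2.resize(f[:,:,::-1],None,fx=10,fy=10,interpolation=cv2.INTER_CUBIC))
print(c['T'])
E
```

```text
[[451.26153801   0.         319.97570276]
 [  0.         451.26153801 240.58185599]
 [  0.           0.           1.        ]] [[-0.06001074 -0.97655292  0.20674407  0.43953668]
 [-0.99819695  0.05896845 -0.01120577  0.01336385]
 [-0.00124835 -0.20704376 -0.97833089  0.98389639]
 [ 0.          0.          0.          1.        ]]
370 272 [ 0.5586 -0.0928  0.0891]
372 262 [ 0.5785 -0.0985  0.0889]
350 290 [ 0.532  -0.0553  0.0183]
320 280 [0.5575 0.0074 0.0156]
330 300 [ 0.5133 -0.0112  0.0188]
412 300 [ 0.5029 -0.1856  0.017 ]
281 288 [0.5445 0.0914 0.0236]
336 324 [ 0.462  -0.0199  0.0373]
508 267 [ 0.5526 -0.3713  0.0841]
457 298 [ 0.4993 -0.2719  0.0494]
249 268 [0.592  0.1586 0.0209]
390 232 [ 0.6533 -0.1521  0.0195]
413 311 [ 0.4794 -0.1842  0.0229]
266 349 [0.4202 0.1277 0.0232]
440 200 [ 0.7248 -0.2754  0.0009]
[[-0.28353347  0.79403782 -0.53769203  1.2616221 ]
 [ 0.9589163   0.2292653  -0.16708365  0.21761411]
 [-0.00939661 -0.56297546 -0.82642019  1.05416654]
 [ 0.          0.          0.          1.        ]]
```

View pics/t0z.png

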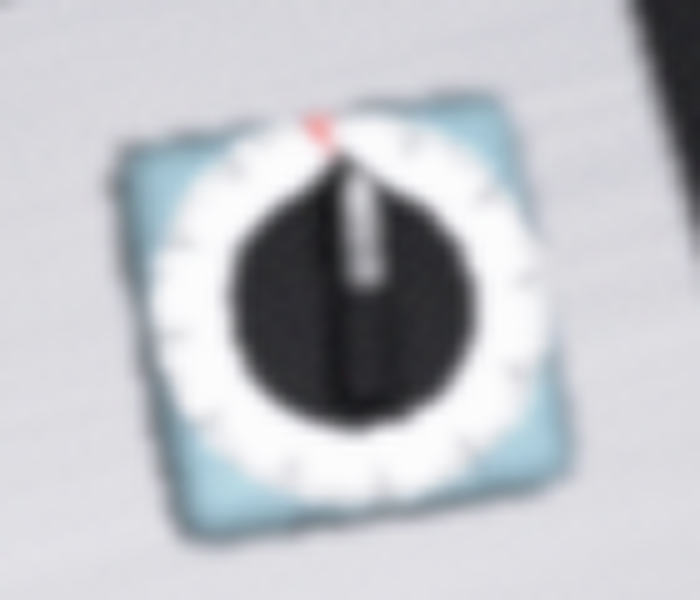

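View pics/s0z.png

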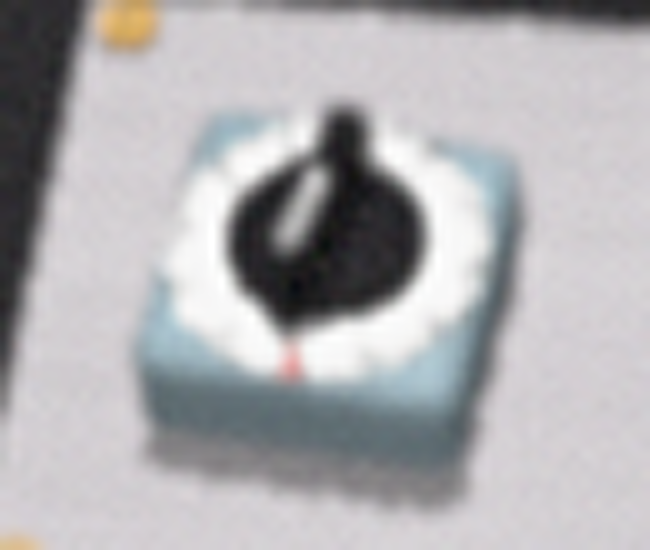

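```bash
cat > m.py <<'E'
from h import *
def U(x,o): return o+(x+.5)/10-.5
def planez(c,n=None):
    pass
c=dict(np.load('pics/t0.npz'))
pz=np.mean([px(c,u,v)[2] for u in range(300,330) for v in range(275,305)]); print('plate',pz)
print('bench',np.median([px(c,u,v)[2] for u in range(430,470) for v in range(225,260)]))
t=lambda x,y,h: px(c,U(x,335),U(y,242),pz+h)
cor=[t(125,140,.040),t(500,92,.04),t(572,480,.04),t(188,535,.04)]
print('corners',np.round(cor,4)); print('side',[np.linalg.norm(cor[i]-cor[i-1]).round(4) for i in range(4)])
cc=np.mean(cor,0);print('case c',cc)
# white ring ellipse
f=c['frame'][242:302,335:405].astype(int)
ring=t(350,303,.0405);print('ring c',ring,[np.linalg.norm(t(*p,.0405)-ring).round(4) for p in [(152,303),(548,303),(350,105),(350,502)]])
sk=t(355,305,.0465); print('skirt',sk)
red=t(318,130,.041);tip=t(343,155,.042)
l1,l2=t(357,175,.0705),t(368,285,.0705)
for n,ctr in (('case',cc),('ring',ring)):
  a=lambda p:np.degrees(np.arctan2(*(p-ctr)[1::-1]))
  print(n,'red',a(red),'tip',a(tip),'rred',np.linalg.norm((red-ctr)[:2]),'min',(a(red)-a(tip))/6)
print('line',l1,l2,np.degrees(np.arctan2(*(l1-l2)[1::-1])))
c=dict(np.load('pics/s0.npz'))
t=lambda x,y,h: px(c,U(x,255),U(y,185),pz+h)
red=t(291,362,.041);tip=t(290,325,.042);ring=t(326,245,.0405)
l1,l2=t(287,240,.0705),t(318,175,.0705)
print('scene red',red,'tip',tip,'ring',ring,[np.linalg.norm(t(*p,.0405)-ring).round(4) for p in [(163,245),(492,245),(326,112),(326,380)]])
print('line',l1,l2,np.degrees(np.arctan2(*(l1-l2)[1::-1])))
a=lambda p:np.degrees(np.arctan2(*(p-ring)[1::-1]));print(a(red),a(tip))
E
python3 m.py
```

```text
plate 0.021323308980957283
bench -3.5218373659162694e-05
corners [[ 0.5994 -0.0514  0.0613]
 [ 0.6048 -0.1299  0.0613]
 [ 0.5236 -0.1374  0.0613]
 [ 0.5172 -0.0583  0.0613]]
side [np.float64(0.0825), np.float64(0.0788), np.float64(0.0816), np.float64(0.0794)]
case c [ 0.56126013 -0.09424485  0.06132331]
ring c [ 0.56258227 -0.09509416  0.06182331] [np.float64(0.0407), np.float64(0.0407), np.float64(0.0414), np.float64(0.0409)]
skirt [ 0.56130947 -0.09537461  0.06782331]
case red 4.315167273633255 tip -3.18585096357672 rred 0.03778500601184285 min 1.2501697062016626
ring red 5.799177107054188 tip -1.7378035628479052 rred 0.03654277275088328 min 1.256163444983682
line [ 0.58424011 -0.09510103  0.09182331] [ 0.56196512 -0.09544436  0.09182331] 0.8830349119356673
scene red [ 0.60043631 -0.08943201  0.06232331] tip [ 0.59051184 -0.09303807  0.06332331] ring [ 0.56354432 -0.09296805  0.06182331] [np.float64(0.0407), np.float64(0.0414), np.float64(0.0425), np.float64(0.0416)]
line [ 0.58582269 -0.09315405  0.09182331] [ 0.56482972 -0.09239611  0.09182331] -2.0677224186349177
5.474984100009285 -0.14875592915002384
```

```bash
python3 - <<'E'
from h import *
for tag,regs in (('t0',[(305,325,270,310),(395,405,265,300),(345,385,298,306),(355,385,243,250)]),('s0',[(312,335,205,245),(265,269,200,240),(275,300,233,245)])):
  c=dict(np.load(f'pics/{tag}.npz'))
  for a,b,d,e in regs:
    z=np.array([px(c,u,v)[2] for u in range(a,b) for v in range(d,e)]);print(tag,np.mean(z).round(4),np.median(z).round(4),z.std().round(4))
c=dict(np.load('pics/t0.npz'))
# white scale height & bar top
W=[px(c,u,v) for u in range(350,392) for v in range(252,293) if c['frame'][v,u].min()>225]
W=np.array(W);print('scale z',np.median(W[:,2]),W[:,2].mean(),len(W),W.mean(0))
print('bar top',[px(c,u,v)[2].round(4) for u,v in [(370,264),(370,267),(371,270),(371,273),(371,276),(371,279),(371,262)]])
print('skirt',[px(c,u,v)[2].round(4) for u,v in [(362,272),(363,275),(380,272),(379,276),(362,268)]])
E
```

```text
t0 0.0206 0.0182 0.0483
t0 0.0207 0.0181 0.0516
t0 0.0241 0.018 0.0761
t0 0.0181 0.0182 0.0017
s0 0.0177 0.0176 0.002
s0 0.0244 0.0174 0.0818
s0 0.028 0.0176 0.1032
scale z 0.05875413623143799 0.06731087948767925 536 [ 0.55929775 -0.09408999  0.06731088]
bar top [np.float64(0.0912), np.float64(0.0889), np.float64(0.0887), np.float64(0.0893), np.float64(0.0897), np.float64(0.0892), np.float64(0.089)]
skirt [np.float64(0.0642), np.float64(0.0652), np.float64(0.066), np.float64(0.0641), np.float64(0.0625)]
```

>>> jog_arm:
  steps:
    - {"tx":0.98,"ty":-0.77,"claw":40}
    - {"tx":0.98,"ty":-0.77,"claw":40}
    - {"tx":0.98,"ty":-0.77,"claw":40}
    - {"tx":0.98,"ty":-0.77,"claw":40}
    - {"tx":0.98,"ty":-0.77,"claw":40}

```text
validation failed for argument at $.st...
```

>>> jog_arm:
  steps:
    - {"tx":0.98,"ty":-0.77,"claw":40}
    - {"tx":0.98,"ty":-0.77,"claw":40}
    - {"tx":0.98,"ty":-0.77,"claw":40}
    - {"tx":0.98,"ty":-0.77,"claw":40}
    - {"tx":0.98,"ty":-0.77,"claw":40}

```text
validation failed for argument at $.st...
```

>>> jog_arm:
  steps:
    - {"wz":-1}
    - {"wz":-1}
    - {"wz":-1}
    - {"wz":-1}
    - {"wz":-1}

```text
validation failed for argument at $.st...
```

>>> jog_arm:
  steps:
    - {"wz":-1}
    - {"wz":-1}
    - {"wz":-1}
    - {"wz":-1}
    - {"wz":-1}

```text
validation failed for argument at $.st...
```

```bash
cat > st.py <<'E'
from h import *
from scipy.spatial.transform import Rotation as R
s=robot.get_state(); q=s['tcp_rot'];m=R.from_quat([q[1],q[2],q[3],q[0]]).as_matrix()
print(s['time_s'].__round__(3),'p',s['eef_pos'].round(4),'yaw',np.degrees(np.arctan2(m[1,0],m[0,0])).round(2),'z',m[:,2].round(4),'F',s['contact_force'].round(2),'M',s['torque'].round(3),'op',round(s['opening'],4),'j',s['joints'].round(3))
d=np.array([0.562,-0.0945,0.0835])-s['eef_pos']; print('delta tool units',(m.T@d/0.05).round(3))
E
python3 st.py
```

```text
0.1 p [ 0.2425 -0.6294  0.2406] yaw 21.08 z [-7.0e-04  1.6e-03 -1.0e+00] F [-1.05  0.18  0.1 ] M [-0.011 -0.009 -0.048] op 0.0871 j [ 1.174  0.469 -0.049  1.534  0.024  1.141 -0.082]
delta tool units [ 9.809 -7.678  3.155]
```

>>> jog_arm:
  steps:
    - {"claw":40,"tx":0.98,"ty":-0.77,"tz":0,"wx":0,"wy":0,"wz":0}
    - {"claw":40,"tx":0.98,"ty":-0.77,"tz":0,"wx":0,"wy":0,"wz":0}

```text
time_s: 0.35
eef_pos: [0.3067, -0.5215, 0.2408]
tcp_rot: [-0.0, 0.983, 0.182, -0.0]
contact_force: [1.4, 0.5, 0.9]
opening: 0.0745
```

All keys are required in each row.

>>> jog_arm:
  steps:
    - {"claw":40,"tx":0.98,"ty":-0.77,"tz":0,"wx":0,"wy":0,"wz":0}
    - {"claw":40,"tx":0.98,"ty":-0.77,"tz":0,"wx":0,"wy":0,"wz":0}
    - {"claw":40,"tx":0.98,"ty":-0.77,"tz":0,"wx":0,"wy":0,"wz":0}
    - {"claw":40,"tx":0.98,"ty":-0.77,"tz":0,"wx":0,"wy":0,"wz":0}

```text
time_s: 0.85
eef_pos: [0.4346, -0.3067, 0.2414]
tcp_rot: [0.0, 0.983, 0.183, -0.0]
contact_force: [1.5, -0.5, 0.7]
opening: 0.0417
```

>>> jog_arm:
  steps:
    - {"claw":40,"tx":0.98,"ty":-0.77,"tz":0,"wx":0,"wy":0,"wz":0}
    - {"claw":40,"tx":0.98,"ty":-0.77,"tz":0,"wx":0,"wy":0,"wz":0}
    - {"claw":40,"tx":0.98,"ty":-0.77,"tz":0,"wx":0,"wy":0,"wz":0}
    - {"claw":40,"tx":0.98,"ty":-0.77,"tz":0,"wx":0,"wy":0,"wz":0}

```text
time_s: 1.35
eef_pos: [0.5621, -0.0928, 0.2414]
tcp_rot: [0.0, 0.983, 0.183, -0.0]
contact_force: [0.8, 0.3, -0.6]
opening: 0.0401
```

>>> jog_arm:
  steps:
    - {"claw":40,"tx":0,"ty":0,"tz":0,"wx":0,"wy":0,"wz":-1}
    - {"claw":40,"tx":0,"ty":0,"tz":0,"wx":0,"wy":0,"wz":-1}
    - {"claw":40,"tx":0,"ty":0,"tz":0,"wx":0,"wy":0,"wz":-1}
    - {"claw":40,"tx":0,"ty":0,"tz":0,"wx":0,"wy":0,"wz":-1}
    - {"claw":40,"tx":0,"ty":0,"tz":0,"wx":0,"wy":0,"wz":-1}

```text
time_s: 1.98
eef_pos: [0.5612, -0.0944, 0.2411]
tcp_rot: [-0.0, 0.902, 0.433, -0.0]
contact_force: [0.5, 1.2, -0.3]
opening: 0.04
```

>>> jog_arm:
  steps:
    - {"claw":40,"tx":0,"ty":0,"tz":0,"wx":0,"wy":0,"wz":-1}
    - {"claw":40,"tx":0,"ty":0,"tz":0,"wx":0,"wy":0,"wz":-1}
    - {"claw":40,"tx":0,"ty":0,"tz":0,"wx":0,"wy":0,"wz":-1}
    - {"claw":40,"tx":0,"ty":0,"tz":0,"wx":0,"wy":0,"wz":-1}
    - {"claw":40,"tx":0,"ty":0,"tz":0,"wx":0,"wy":0,"wz":-1}

```text
time_s: 2.6
eef_pos: [0.5612, -0.0945, 0.2411]
tcp_rot: [-0.0, 0.759, 0.651, -0.0]
contact_force: [-0.6, -0.3, -0.5]
opening: 0.0398
```

```bash
python3 st.py
```

```text
2.6 p [ 0.5612 -0.0945  0.2411] yaw 81.26 z [-9.e-04  1.e-04 -1.e+00] F [-0.57 -0.34 -0.47] M [-0.044 -0.112  0.028] op 0.0398 j [ 0.503  0.344 -0.521  1.767  0.192  1.081 -0.236]
delta tool units [3.000e-03 1.900e-02 3.152e+00]
```

>>> jog_arm:
  steps:
    - {"claw":40,"tx":0,"ty":0,"tz":0,"wx":0,"wy":0,"wz":-1}
    - {"claw":40,"tx":0,"ty":0,"tz":0,"wx":0,"wy":0,"wz":-1}
    - {"claw":40,"tx":0,"ty":0,"tz":0,"wx":0,"wy":0,"wz":-1}
    - {"claw":40,"tx":0,"ty":0,"tz":0,"wx":0,"wy":0,"wz":-1}
    - {"claw":40,"tx":0,"ty":0,"tz":0,"wx":0,"wy":0,"wz":-1}

```text
time_s: 3.22
eef_pos: [0.5612, -0.0945, 0.2411]
tcp_rot: [-0.0, 0.564, 0.825, -0.0]
contact_force: [0.1, -0.2, 0.5]
opening: 0.0399
```

>>> jog_arm:
  steps:
    - {"claw":40,"tx":0,"ty":0,"tz":0,"wx":0,"wy":0,"wz":-1}
    - {"claw":40,"tx":0,"ty":0,"tz":0,"wx":0,"wy":0,"wz":-1}
    - {"claw":40,"tx":0,"ty":0,"tz":0,"wx":0,"wy":0,"wz":-1}
    - {"claw":40,"tx":0,"ty":0,"tz":0,"wx":0,"wy":0,"wz":-1}
    - {"claw":40,"tx":0,"ty":0,"tz":0,"wx":0,"wy":0,"wz":-1}

```text
time_s: 3.85
eef_pos: [0.5612, -0.0946, 0.2411]
tcp_rot: [-0.0, 0.332, 0.943, -0.0]
contact_force: [-0.3, -0.5, -0.2]
opening: 0.04
```

>>> jog_arm:
  steps:
    - {"claw":40,"tx":0,"ty":0,"tz":0,"wx":0,"wy":0,"wz":-1}
    - {"claw":40,"tx":0,"ty":0,"tz":0,"wx":0,"wy":0,"wz":-1}
    - {"claw":40,"tx":0,"ty":0,"tz":0,"wx":0,"wy":0,"wz":-1}
    - {"claw":40,"tx":0,"ty":0,"tz":0,"wx":0,"wy":0,"wz":-1}
    - {"claw":40,"tx":0,"ty":0,"tz":0,"wx":0,"wy":0,"wz":-1}

```text
time_s: 4.47
eef_pos: [0.5612, -0.0946, 0.2411]
tcp_rot: [-0.0, 0.076, 0.997, -0.0]
contact_force: [-0.1, -0.7, -0.7]
opening: 0.0402
```

>>> jog_arm:
  steps:
    - {"claw":40,"tx":0,"ty":0,"tz":0.5,"wx":0,"wy":0,"wz":-1}
    - {"claw":40,"tx":0,"ty":0,"tz":0.6,"wx":0,"wy":0,"wz":-0.3}
    - {"claw":40,"tx":0,"ty":0,"tz":0.5,"wx":0,"wy":0,"wz":0}
    - {"claw":40,"tx":0,"ty":0,"tz":0,"wx":0,"wy":0,"wz":0}

```text
time_s: 4.97
eef_pos: [0.5599, -0.0946, 0.1595]
tcp_rot: [-0.002, 0.01, 1.0, 0.0]
contact_force: [0.2, 0.9, 0.9]
opening: 0.04
```

```bash
python3 st.py; python3 -c "
from h import *
c=cap('top','t1');d=cap('scene','s1')
cv2.imwrite('pics/s1z.png',cv2.resize(d['frame'][150:250,240:340,::-1],None,fx=6,fy=6,interpolation=cv2.INTER_CUBIC))
cv2.imwrite('pics/t1z.png',cv2.resize(c['frame'][220:320,320:420,::-1],None,fx=6,fy=6,interpolation=cv2.INTER_CUBIC))"
```

```text
4.975 p [ 0.5599 -0.0946  0.1595] yaw 178.87 z [-4.7e-03  8.0e-04 -1.0e+00] F [0.19 0.85 0.92] M [ 0.108 -0.16   0.039] op 0.04 j [ 0.71   0.517 -0.827  1.84   0.449  0.988  1.243]
delta tool units [-0.049  0.002  1.52 ]
```

View pics/s1z.png

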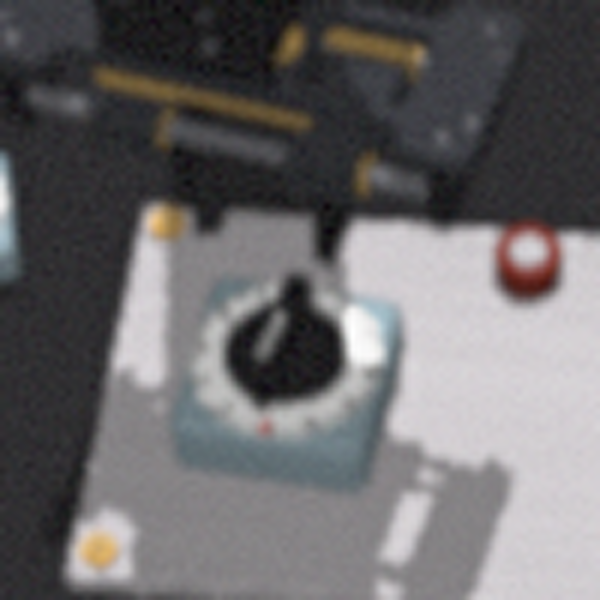

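View pics/t1z.png

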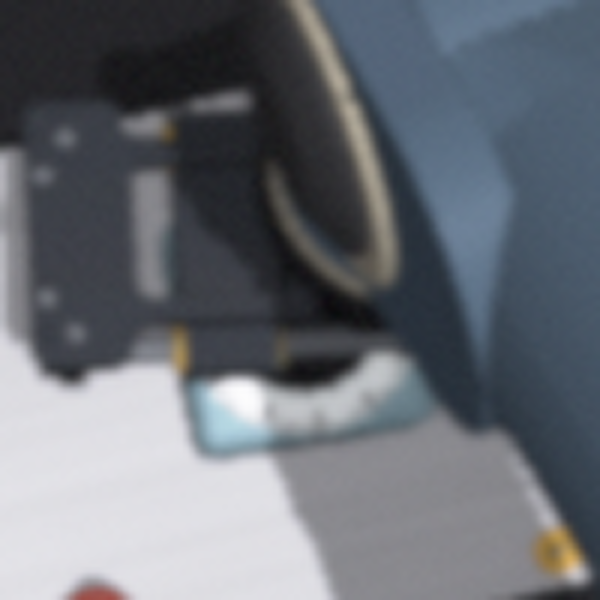

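>>> jog_arm:
  steps:
    - {"claw":40,"tx":-0.05,"ty":0,"tz":0.4,"wx":0,"wy":0,"wz":-0.07}
    - {"claw":40,"tx":0,"ty":0,"tz":0.4,"wx":0,"wy":0,"wz":0}
    - {"claw":40,"tx":0,"ty":0,"tz":0.2,"wx":0,"wy":0,"wz":0}
    - {"claw":36,"tx":0,"ty":0,"tz":0.1,"wx":0,"wy":0,"wz":0}
    - {"claw":30,"tx":0,"ty":0,"tz":0,"wx":0,"wy":0,"wz":0}

```text
time_s: 5.7
eef_pos: [0.564, -0.0944, 0.1063]
tcp_rot: [-0.0, 0.006, 1.0, 0.0]
contact_force: [-0.2, -0.1, -0.4]
opening: 0.0332
```

```bash
python3 st.py
```

```text
5.7 p [ 0.564  -0.0944  0.1063] yaw 179.3 z [-3.e-04  1.e-04 -1.e+00] F [-0.17 -0.08 -0.36] M [ 0.091 -0.193  0.006] op 0.0332 j [ 0.669  0.584 -0.781  1.877  0.52   0.896  1.193]
delta tool units [ 0.04  -0.003  0.456]
```

>>> jog_arm:
  steps:
    - {"claw":26,"tx":0.04,"ty":0,"tz":0.2,"wx":0,"wy":0,"wz":0}
    - {"claw":26,"tx":0,"ty":0,"tz":0.17,"wx":0,"wy":0,"wz":0}
    - {"claw":24,"tx":0,"ty":0,"tz":0,"wx":0,"wy":0,"wz":0}
    - {"claw":24,"tx":0,"ty":0,"tz":0,"wx":0,"wy":0,"wz":0}

```text
time_s: 6.2
eef_pos: [0.5622, -0.0944, 0.0881]
tcp_rot: [0.0, 0.006, 1.0, 0.0]
contact_force: [0.4, -0.3, 0.3]
opening: 0.0244
```

```bash
python3 st.py;python3 -c "
from h import *
d=cap('scene','s2')
cv2.imwrite('pics/s2z.png',cv2.resize(d['frame'][170:240,255:325,::-1],None,fx=8,fy=8,interpolation=cv2.INTER_CUBIC))"
```

```text
6.2 p [ 0.5622 -0.0944  0.0881] yaw 179.3 z [ 2.e-04  0.e+00 -1.e+00] F [ 0.37 -0.25  0.34] M [ 0.066 -0.142  0.013] op 0.0244 j [ 0.657  0.605 -0.763  1.894  0.544  0.862  1.173]
delta tool units [ 0.004 -0.003  0.092]
```

View pics/s2z.png

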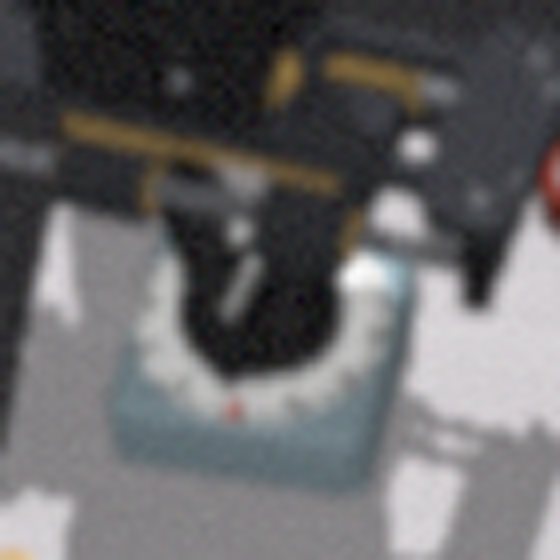

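The bar (white line at about (240,285) in the crop) sits between the fingers, and the case hasn't moved. I'll close gently now.

>>> jog_arm:
  steps:
    - {"claw":19,"tx":0,"ty":0,"tz":0,"wx":0,"wy":0,"wz":0}
    - {"claw":16,"tx":0,"ty":0,"tz":0,"wx":0,"wy":0,"wz":0}
    - {"claw":13,"tx":0,"ty":0,"tz":0,"wx":0,"wy":0,"wz":0}
    - {"claw":10,"tx":0,"ty":0,"tz":0,"wx":0,"wy":0,"wz":0}
    - {"claw":5,"tx":0,"ty":0,"tz":0,"wx":0,"wy":0,"wz":0}

```text
time_s: 6.88
eef_pos: [0.5622, -0.0949, 0.0881]
tcp_rot: [0.0, 0.006, 1.0, -0.0]
contact_force: [0.2, -2.2, 1.1]
opening: 0.0116
```

>>> jog_arm:
  steps:
    - {"claw":0,"tx":0,"ty":0,"tz":0,"wx":0,"wy":0,"wz":0}
    - {"claw":0,"tx":0,"ty":0,"tz":0,"wx":0,"wy":0,"wz":0}

```text
time_s: 7.12
eef_pos: [0.5621, -0.0948, 0.0881]
tcp_rot: [0.0, 0.006, 1.0, -0.0]
contact_force: [-0.6, -3.4, 1.1]
opening: 0.0119
```

```bash
python3 st.py
```

```text
7.125 p [ 0.5621 -0.0948  0.0881] yaw 179.28 z [ 2.e-04 -5.e-04 -1.e+00] F [-0.61 -3.41  1.12] M [-0.323 -0.152 -0.021] op 0.0119 j [ 0.657  0.604 -0.763  1.894  0.544  0.862  1.173]
delta tool units [0.003 0.006 0.093]
```

>>> jog_arm:
  steps:
    - {"claw":0,"tx":0,"ty":-0.008,"tz":0.006,"wx":0,"wy":0,"wz":0}
    - {"claw":0,"tx":0,"ty":0,"tz":0.006,"wx":0,"wy":0,"wz":0}
    - {"claw":0,"tx":0,"ty":0,"tz":0,"wx":0,"wy":0,"wz":0}

```text
time_s: 7.5
eef_pos: [0.5622, -0.0947, 0.0881]
tcp_rot: [0.0, 0.006, 1.0, -0.0]
contact_force: [-0.8, -1.7, 6.8]
opening: 0.012
```

```bash
python3 st.py
```

```text
7.5 p [ 0.5622 -0.0947  0.0881] yaw 179.3 z [ 3.e-04 -5.e-04 -1.e+00] F [-0.84 -1.69  6.76] M [-0.241  0.258 -0.002] op 0.012 j [ 0.657  0.605 -0.763  1.894  0.545  0.862  1.173]
delta tool units [0.004 0.005 0.092]
```

>>> jog_arm:
  steps:
    - {"claw":0,"tx":0,"ty":-0.004,"tz":0.006,"wx":0,"wy":0,"wz":0}
    - {"claw":0,"tx":0,"ty":0,"tz":0.006,"wx":0,"wy":0,"wz":0}
    - {"claw":0,"tx":0,"ty":0,"tz":0,"wx":0,"wy":0,"wz":0}

```text
time_s: 7.88
eef_pos: [0.5622, -0.0948, 0.088]
tcp_rot: [0.0, 0.006, 1.0, -0.0]
contact_force: [-2.8, -1.1, 10.2]
opening: 0.0119
```

```bash
python3 st.py
```

```text
7.875 p [ 0.5622 -0.0948  0.088 ] yaw 179.3 z [ 3.e-04 -7.e-04 -1.e+00] F [-2.83 -1.12 10.25] M [-0.241  0.543  0.036] op 0.0119 j [ 0.657  0.605 -0.763  1.894  0.545  0.862  1.173]
delta tool units [0.004 0.006 0.091]
```

>>> jog_arm:
  steps:
    - {"claw":0,"tx":0,"ty":-0.004,"tz":0.006,"wx":0,"wy":0,"wz":0}
    - {"claw":0,"tx":0,"ty":0,"tz":0.004,"wx":0,"wy":0,"wz":0}
    - {"claw":0,"tx":0,"ty":0,"tz":0,"wx":0,"wy":0,"wz":0}

```text
time_s: 8.25
eef_pos: [0.5622, -0.0948, 0.088]
tcp_rot: [0.0, 0.006, 1.0, -0.0]
contact_force: [-4.4, -0.8, 13.7]
opening: 0.0117
```

>>> jog_arm:
  steps:
    - {"claw":0,"tx":0,"ty":0,"tz":0,"wx":0,"wy":0,"wz":0}

```text
time_s: 8.38
eef_pos: [0.5622, -0.0948, 0.088]
tcp_rot: [0.0, 0.006, 1.0, -0.0]
contact_force: [-3.6, -1.1, 13.6]
opening: 0.012
```

```bash
python3 st.py
```

```text
8.375 p [ 0.5622 -0.0948  0.088 ] yaw 179.3 z [ 3.e-04 -8.e-04 -1.e+00] F [-3.59 -1.06 13.63] M [-0.106  0.851  0.005] op 0.012 j [ 0.657  0.605 -0.763  1.894  0.545  0.862  1.173]
delta tool units [0.005 0.005 0.091]
```

>>> jog_arm:
  steps:
    - {"claw":0,"tx":0.007,"ty":0,"tz":0,"wx":0,"wy":0,"wz":0.3}
    - {"claw":0,"tx":0,"ty":0,"tz":0,"wx":0,"wy":0,"wz":0.4}
    - {"claw":0,"tx":0,"ty":0,"tz":0,"wx":0,"wy":0,"wz":0.4}

```text
time_s: 8.75
eef_pos: [0.5622, -0.0949, 0.088]
tcp_rot: [0.001, 0.064, 0.998, -0.0]
contact_force: [-3.2, -1.7, 12.2]
opening: 0.0116
```

```bash
python3 st.py
```

```text
8.75 p [ 0.5622 -0.0949  0.088 ] yaw 172.68 z [ 0.0011 -0.0011 -1.    ] F [-3.17 -1.7  12.24] M [-0.259  0.617  0.219] op 0.0116 j [ 0.638  0.595 -0.735  1.896  0.524  0.852  1.075]
delta tool units [0.005 0.007 0.09 ]
```

>>> jog_arm:
  steps:
    - {"claw":0,"tx":0.004,"ty":0,"tz":0.004,"wx":0,"wy":0,"wz":0.5}
    - {"claw":0,"tx":0,"ty":0,"tz":0,"wx":0,"wy":0,"wz":0.5}
    - {"claw":0,"tx":0,"ty":0,"tz":0,"wx":0,"wy":0,"wz":0.5}

```text
time_s: 9.12
eef_pos: [0.5622, -0.095, 0.088]
tcp_rot: [0.001, 0.142, 0.99, -0.001]
contact_force: [-4.4, -1.3, 13.7]
opening: 0.0119
```

```bash
python3 st.py;python3 -c "
from h import *
d=cap('scene','s3')
cv2.imwrite('pics/s3z.png',cv2.resize(d['frame'][170:240,255:325,::-1],None,fx=8,fy=8,interpolation=cv2.INTER_CUBIC))"
```

```text
9.125 p [ 0.5622 -0.095   0.088 ] yaw 163.66 z [ 0.0014 -0.0014 -1.    ] F [-4.36 -1.33 13.71] M [-0.285  0.612  0.236] op 0.0119 j [ 0.612  0.582 -0.697  1.897  0.496  0.84   0.941]
delta tool units [0.006 0.009 0.09 ]
```

View pics/s3z.png

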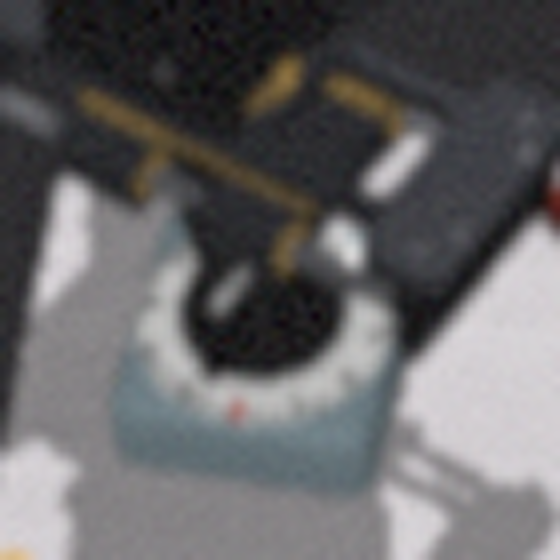

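>>> jog_arm:
  steps:
    - {"claw":0,"tx":0.008,"ty":0,"tz":0,"wx":0,"wy":0,"wz":0.6}
    - {"claw":0,"tx":0,"ty":0,"tz":0,"wx":0,"wy":0,"wz":0.6}
    - {"claw":0,"tx":0,"ty":0,"tz":0,"wx":0,"wy":0,"wz":0.6}

```text
time_s: 9.55
eef_pos: [0.5621, -0.0952, 0.088]
tcp_rot: [0.001, 0.235, 0.972, -0.001]
contact_force: [-2.5, -1.4, 13.2]
opening: 0.0119
```

```bash
python3 st.py
```

```text
9.55 p [ 0.5621 -0.0952  0.088 ] yaw 152.83 z [ 0.0021 -0.0016 -1.    ] F [-2.53 -1.37 13.24] M [-0.447  0.505  0.232] op 0.0119 j [ 0.581  0.568 -0.651  1.9    0.462  0.825  0.782]
delta tool units [0.008 0.012 0.09 ]
```

>>> jog_arm:
  steps:
    - {"claw":0,"tx":0,"ty":0,"tz":0,"wx":0,"wy":0,"wz":0.6}
    - {"claw":0,"tx":0,"ty":0,"tz":0,"wx":0,"wy":0,"wz":0.6}
    - {"claw":0,"tx":0,"ty":0,"tz":0,"wx":0,"wy":0,"wz":0.6}
    - {"claw":0,"tx":0,"ty":0,"tz":0,"wx":0,"wy":0,"wz":0.6}

```text
time_s: 10.05
eef_pos: [0.5619, -0.0954, 0.088]
tcp_rot: [0.001, 0.355, 0.935, -0.001]
contact_force: [-3.9, -2.1, 11.8]
opening: 0.0121
```

```bash
python3 st.py
```

```text
10.05 p [ 0.5619 -0.0954  0.088 ] yaw 138.42 z [ 0.0018 -0.0018 -1.    ] F [-3.87 -2.15 11.8 ] M [-0.477  0.569  0.185] op 0.0121 j [ 0.537  0.551 -0.589  1.902  0.416  0.81   0.569]
delta tool units [0.011 0.015 0.091]
```

>>> jog_arm:
  steps:
    - {"claw":0,"tx":0.012,"ty":0,"tz":0.004,"wx":0,"wy":0,"wz":0.6}
    - {"claw":0,"tx":0,"ty":0,"tz":0,"wx":0,"wy":0,"wz":0.6}
    - {"claw":0,"tx":0,"ty":0,"tz":0,"wx":0,"wy":0,"wz":0.6}

```text
time_s: 10.42
eef_pos: [0.5617, -0.0956, 0.088]
tcp_rot: [0.002, 0.441, 0.897, -0.001]
contact_force: [-3.9, -3.3, 13.9]
opening: 0.0115
```

```bash
python3 st.py;python3 -c "
from h import *
d=cap('scene','s4')
cv2.imwrite('pics/s4z.png',cv2.resize(d['frame'][170:240,255:325,::-1],None,fx=8,fy=8,interpolation=cv2.INTER_CUBIC))"
```

```text
10.425 p [ 0.5617 -0.0956  0.088 ] yaw 127.6 z [ 0.0024 -0.0024 -1.    ] F [-3.85 -3.34 13.91] M [-0.728  0.546  0.157] op 0.0115 j [ 0.504  0.539 -0.542  1.905  0.383  0.798  0.409]
delta tool units [0.014 0.017 0.09 ]
```

View pics/s4z.png

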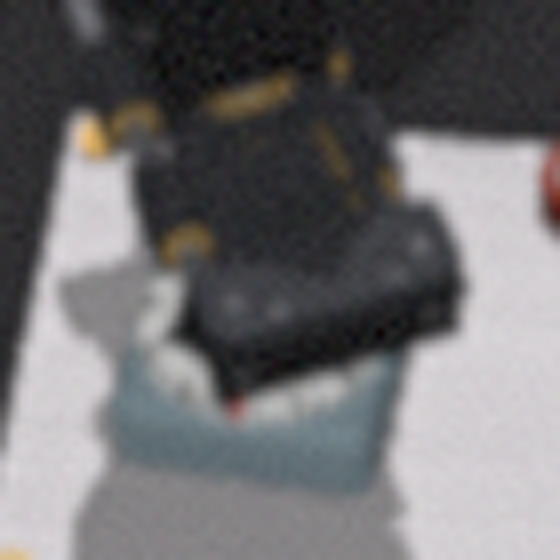

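>>> jog_arm:
  steps:
    - {"claw":0,"tx":0,"ty":-0.01,"tz":0,"wx":0,"wy":0,"wz":0.6}
    - {"claw":0,"tx":0,"ty":0,"tz":0,"wx":0,"wy":0,"wz":0.6}
    - {"claw":0,"tx":0,"ty":0,"tz":0,"wx":0,"wy":0,"wz":0.6}
    - {"claw":0,"tx":0,"ty":0,"tz":0,"wx":0,"wy":0,"wz":0.6}
    - {"claw":0,"tx":0,"ty":0,"tz":0,"wx":0,"wy":0,"wz":0}

```text
time_s: 11.1
eef_pos: [0.5615, -0.0956, 0.088]
tcp_rot: [0.002, 0.55, 0.835, -0.0]
contact_force: [-3.0, -3.0, 12.9]
opening: 0.0116
```

```bash
python3 st.py;python3 -c "
from h import *
d=cap('scene','s5');c=cap('top','t5')
a=cv2.resize(d['frame'][180:240,262:322,::-1],(400,400),interpolation=cv2.INTER_CUBIC)
b=cv2.resize(c['frame'][240:300,335:395,::-1],(400,400),interpolation=cv2.INTER_CUBIC)
cv2.imwrite('pics/s5z.png',np.hstack([a,b]))"
```

```text
11.1 p [ 0.5615 -0.0956  0.088 ] yaw 113.29 z [ 0.0028 -0.0021 -1.    ] F [-3.05 -2.97 12.86] M [-0.633  0.396  0.048] op 0.0116 j [ 0.459  0.526 -0.48   1.908  0.337  0.784  0.199]
delta tool units [0.017 0.018 0.09 ]
```

View pics/s5z.png

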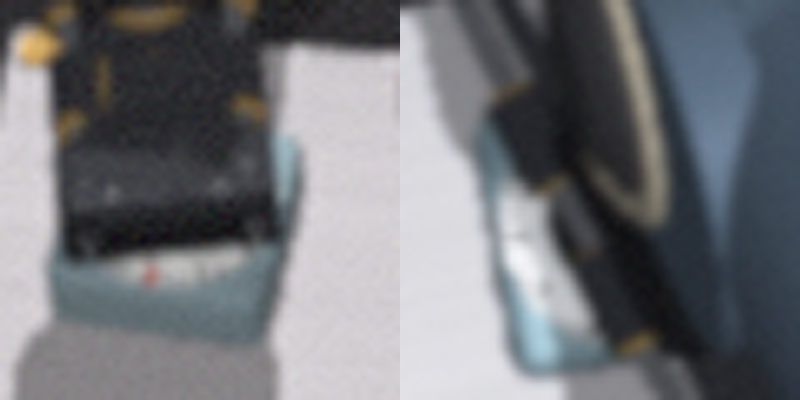

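>>> jog_arm:
  steps:
    - {"claw":0,"tx":0,"ty":-0.01,"tz":0.004,"wx":0,"wy":0,"wz":0.2}
    - {"claw":0,"tx":0,"ty":0,"tz":0,"wx":0,"wy":0,"wz":-0.4}
    - {"claw":0,"tx":0,"ty":0,"tz":0,"wx":0,"wy":0,"wz":-0.6}
    - {"claw":0,"tx":0,"ty":0,"tz":0,"wx":0,"wy":0,"wz":-0.6}

```text
time_s: 11.7
eef_pos: [0.5616, -0.0956, 0.088]
tcp_rot: [0.002, 0.487, 0.874, 0.0]
contact_force: [-1.1, -1.3, 13.2]
opening: 0.0117
```

```bash
python3 st.py
```

```text
11.7 p [ 0.5616 -0.0956  0.088 ] yaw 121.74 z [ 0.004  -0.0013 -1.    ] F [-1.11 -1.26 13.16] M [-0.451  0.278 -0.225] op 0.0117 j [ 0.487  0.533 -0.518  1.907  0.363  0.79   0.324]
delta tool units [0.015 0.018 0.09 ]
```

>>> jog_arm:
  steps:
    - {"claw":0,"tx":0,"ty":0,"tz":0,"wx":0,"wy":0,"wz":-0.6}
    - {"claw":0,"tx":0,"ty":0,"tz":0,"wx":0,"wy":0,"wz":-0.6}
    - {"claw":0,"tx":0,"ty":0,"tz":0,"wx":0,"wy":0,"wz":-0.6}
    - {"claw":0,"tx":0,"ty":0,"tz":0,"wx":0,"wy":0,"wz":-0.6}

```text
time_s: 12.2
eef_pos: [0.5618, -0.0954, 0.088]
tcp_rot: [0.002, 0.373, 0.928, 0.0]
contact_force: [-0.9, -2.9, 11.9]
opening: 0.0118
```

```bash
python3 st.py
```

```text
12.2 p [ 0.5618 -0.0954  0.088 ] yaw 136.15 z [ 0.0044 -0.001  -1.    ] F [-0.86 -2.93 11.89] M [-0.413  0.134 -0.172] op 0.0118 j [ 0.532  0.548 -0.58   1.905  0.409  0.804  0.536]
delta tool units [0.01  0.016 0.091]
```

>>> jog_arm:
  steps:
    - {"claw":0,"tx":0,"ty":0,"tz":0.004,"wx":0,"wy":0,"wz":-0.6}
    - {"claw":0,"tx":0,"ty":0,"tz":0,"wx":0,"wy":0,"wz":-0.6}
    - {"claw":0,"tx":0,"ty":0,"tz":0,"wx":0,"wy":0,"wz":-0.6}
    - {"claw":0,"tx":0,"ty":0,"tz":0,"wx":0,"wy":0,"wz":-0.6}
    - {"claw":0,"tx":0,"ty":0,"tz":0,"wx":0,"wy":0,"wz":-0.6}

```text
time_s: 12.82
eef_pos: [0.562, -0.0952, 0.088]
tcp_rot: [0.002, 0.224, 0.975, 0.0]
contact_force: [-1.9, -2.0, 13.0]
opening: 0.0118
```

```bash
python3 st.py;python3 -c "
from h import *
d=cap('scene','s6')
cv2.imwrite('pics/s6z.png',cv2.resize(d['frame'][185:240,255:320,::-1],None,fx=10,fy=10,interpolation=cv2.INTER_CUBIC))"
```

```text
12.825 p [ 0.562  -0.0952  0.088 ] yaw 154.15 z [ 4.7e-03 -9.0e-04 -1.0e+00] F [-1.91 -2.05 13.01] M [-0.278  0.127 -0.182] op 0.0118 j [ 0.586  0.569 -0.657  1.901  0.466  0.823  0.801]
delta tool units [0.006 0.013 0.09 ]
```

View pics/s6z.png

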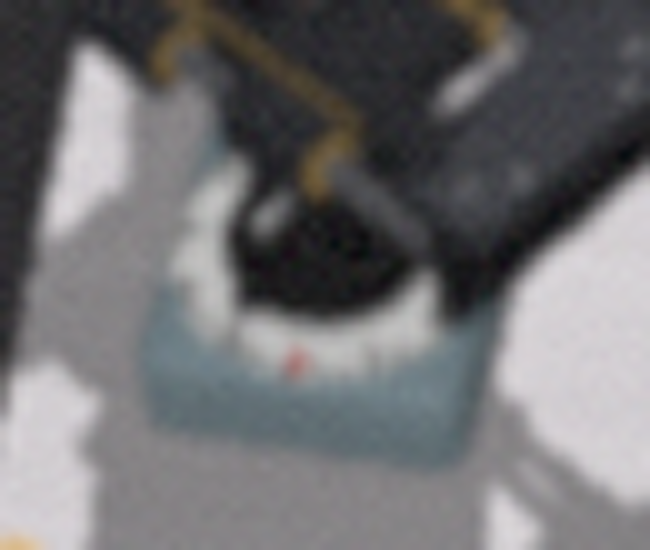

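```bash
python3 - <<'E'
from h import *
U=lambda x,o:o+(x+.5)/10-.5
d=dict(np.load('pics/s6.npz'));pz=.018
t=lambda x,y,h: px(d,U(x,255),U(y,185),pz+h)
ctr=np.array([.5615,-.0940]) 
for n,p in (('red',t(295,362,.041)),('tip',t(237,328,.042)),('lineend',t(257,232,.0705))):
  print(n,p.round(4),np.degrees(np.arctan2(p[1]-ctr[1],p[0]-ctr[0])),np.linalg.norm(p[:2]-ctr))
E
```

```text
red [ 0.5979 -0.0895  0.059 ] 7.017095924768604 0.036722956885089315
tip [ 0.5928 -0.1064  0.06  ] -21.599429956398122 0.03362362696868273
lineend [ 0.5832 -0.102   0.0885] -20.35407577197667 0.023140087839556383
```

Both cues agree: about 28° from the pointer tip and about 31° from the tool yaw. That puts the dial near 5 min, with the red mark unmoved. Next I'll relax the push and release.

>>> jog_arm:
  steps:
    - {"claw":0,"tx":0,"ty":0,"tz":-0.012,"wx":0,"wy":0,"wz":0}
    - {"claw":0,"tx":0,"ty":0,"tz":-0.012,"wx":0,"wy":0,"wz":0}
    - {"claw":0,"tx":0,"ty":0,"tz":0,"wx":0,"wy":0,"wz":0}

```text
time_s: 13.25
eef_pos: [0.5619, -0.0952, 0.0881]
tcp_rot: [0.002, 0.224, 0.975, 0.0]
contact_force: [2.0, -1.8, 6.0]
opening: 0.0115
```

```bash
python3 st.py
```

```text
13.25 p [ 0.5619 -0.0952  0.0881] yaw 154.09 z [ 4.8e-03 -2.0e-04 -1.0e+00] F [ 2.02 -1.75  6.02] M [-0.315 -0.536  0.017] op 0.0115 j [ 0.586  0.568 -0.657  1.901  0.465  0.823  0.801]
delta tool units [0.005 0.012 0.092]
```

>>> jog_arm:
  steps:
    - {"claw":0,"tx":0,"ty":0,"tz":-0.008,"wx":0,"wy":0,"wz":0}
    - {"claw":13,"tx":0,"ty":0,"tz":0,"wx":0,"wy":0,"wz":0}
    - {"claw":17,"tx":0,"ty":0,"tz":0,"wx":0,"wy":0,"wz":0}
    - {"claw":22,"tx":0,"ty":0,"tz":0,"wx":0,"wy":0,"wz":0}
    - {"claw":26,"tx":0,"ty":0,"tz":0,"wx":0,"wy":0,"wz":0}

```text
time_s: 13.88
eef_pos: [0.5593, -0.0951, 0.0868]
tcp_rot: [-0.001, 0.224, 0.975, -0.0]
contact_force: [0.7, -0.6, 0.0]
opening: 0.0241
```

```bash
python3 st.py;python3 -c "
from h import *
d=cap('scene','s7')
cv2.imwrite('pics/s7z.png',cv2.resize(d['frame'][185:240,255:320,::-1],None,fx=10,fy=10,interpolation=cv2.INTER_CUBIC))"
```

```text
13.875 p [ 0.5593 -0.0951  0.0868] yaw 154.1 z [-1.1e-03  1.0e-04 -1.0e+00] F [ 0.65 -0.6   0.02] M [ 0.001 -0.103 -0.008] op 0.0241 j [ 0.587  0.569 -0.657  1.904  0.464  0.825  0.802]
delta tool units [-0.043  0.035  0.065]
```

View pics/s7z.png

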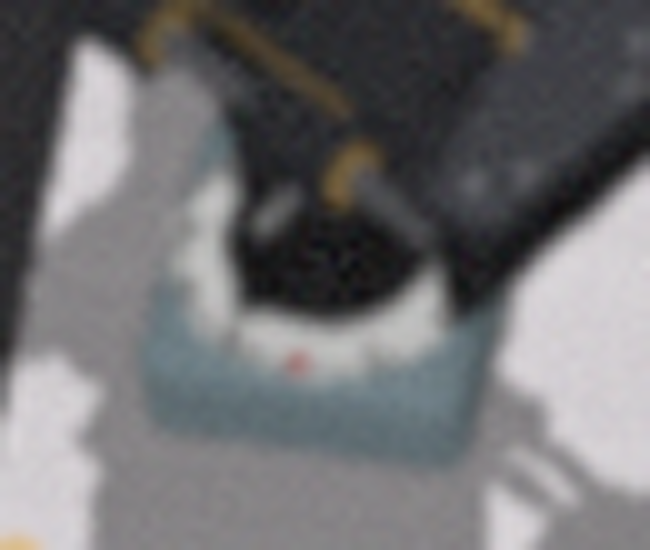

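Released, with no force on the tool. The red mark is at (297,362) and the case hasn't moved. Lifting straight up.

>>> jog_arm:
  steps:
    - {"claw":30,"tx":0,"ty":0,"tz":-0.2,"wx":0,"wy":0,"wz":0}
    - {"claw":30,"tx":0,"ty":0,"tz":-0.4,"wx":0,"wy":0,"wz":0}
    - {"claw":30,"tx":0,"ty":0,"tz":-0.8,"wx":0,"wy":0,"wz":0}
    - {"claw":30,"tx":0,"ty":0,"tz":-0.8,"wx":0,"wy":0,"wz":0}
    - {"claw":30,"tx":0,"ty":0,"tz":-0.8,"wx":0,"wy":0,"wz":0}

```text
time_s: 14.55
eef_pos: [0.56, -0.0949, 0.2402]
tcp_rot: [0.001, 0.224, 0.975, 0.0]
contact_force: [0.7, 0.1, -0.2]
opening: 0.03
```

>>> jog_arm:
  steps:
    - {"claw":30,"tx":0.4,"ty":-0.8,"tz":0,"wx":0,"wy":0,"wz":0}
    - {"claw":30,"tx":0.4,"ty":-0.8,"tz":0,"wx":0,"wy":0,"wz":0}
    - {"claw":30,"tx":0.4,"ty":-0.8,"tz":0,"wx":0,"wy":0,"wz":0}
    - {"claw":30,"tx":0,"ty":-0.8,"tz":0,"wx":0,"wy":0,"wz":0}
    - {"claw":30,"tx":0,"ty":-0.8,"tz":0,"wx":0,"wy":0,"wz":0}

```text
time_s: 15.18
eef_pos: [0.418, -0.2498, 0.239]
tcp_rot: [0.001, 0.224, 0.975, -0.001]
contact_force: [0.7, 0.2, 0.1]
opening: 0.0303
```

```bash
python3 st.py;python3 -c "
from h import *
d=cap('scene','s8');c=cap('top','t8')
a=cv2.resize(d['frame'][180:240,262:322,::-1],(400,400),interpolation=cv2.INTER_CUBIC)
b=cv2.resize(c['frame'][242:302,340:400,::-1],(400,400),interpolation=cv2.INTER_CUBIC)
cv2.imwrite('pics/s8z.png',np.hstack([a,b]))"
```

```text
15.175 p [ 0.418  -0.2498  0.239 ] yaw 154.12 z [ 0.0019 -0.0022 -1.    ] F [0.74 0.19 0.09] M [ 0.127 -0.156  0.031] op 0.0303 j [ 1.086  0.236 -0.733  1.94   0.185  1.03   1.39 ]
delta tool units [-1.228  4.054  3.108]
```

View pics/s8z.png

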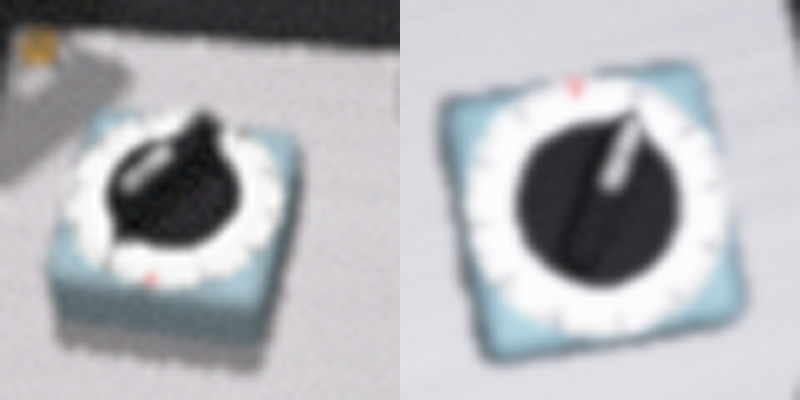

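View pics/t8.png

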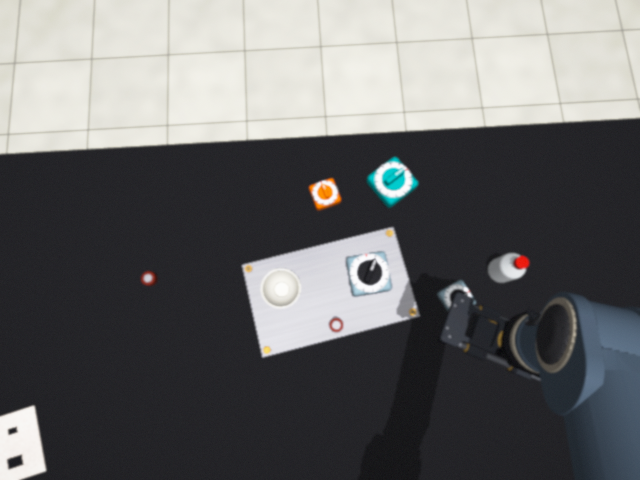

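```bash
python3 - <<'E'
from h import *
c=dict(np.load('pics/t8.npz'));k=60/400
t=lambda x,y,h: px(c,340+(x+.5)*k-.5,242+(y+.5)*k-.5,.018+h)
ctr=t(197.5,205,.0405);print(ctr)
a=lambda p:np.degrees(np.arctan2(*(p-ctr)[1::-1]))
r,ti=t(175,86,.041),t(235,113,.042);l1,l2=t(236,122,.0705),t(209,188,.0705)
print(a(r),a(ti),(a(r)-a(ti))/6,'red',r,'line',np.degrees(np.arctan2(*(l1-l2)[1::-1])))
E
```

```text
[ 0.56208423 -0.09468196  0.0585    ]
6.033902501781452 -26.451223678802616 5.414187696764011 red [ 0.59973667 -0.090702    0.059     ] line -26.662415753979857
```

```bash
python3 -c "
from h import *
robot.finish_job()"; python3 st.py
```

```text
the job is handed in; nothing more can be done
the job is handed in; nothing more can be done
```

The timer is set to about 5 minutes and the job is handed in, at roughly 15 s of the 61 s allowed. `finish_job` reports no verdict, so everything below is my own checking.

**What I did:** I gripped the dial bar and pressed down with about 12–14 N. I turned it clockwise about 66°, from roughly 1 minute to an estimated 12 minutes. Then I turned it back about 41°, eased off the push, let go and moved the arm clear.

**Dial reading:** the estimates differ but all fall inside 4–6 minutes:

| Method | Reading |
|---|---|
| Top camera, after release (pointer and white line) | about 5.4 min |
| Tool angle, or white line against the case edges | about 5.2 min |
| Scene camera, while still gripped | about 4.7 min |

**Past 10 minutes:** I inferred this from the turn angle, because the gripper hid the pointer at the far end. The estimate leaves about 2 minutes to spare.

**Timer:** its centre and red mark were within about 1 mm of where they started. The highest push I read was 13.9 N at the wrist. With the timer's weight that is about 16 N on the plate, against the 25 N limit.

**Other objects:** the dish, bottle and specimens look unmoved in the last top picture. The tool read no contact force above noise after release.

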